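Lock the conveyor stop arm with its long pin

ROBOT

A 7-joint arm with a two-finger parallel gripper is mounted at the origin on the work surface. World frame = base frame: x ahead of the robot, y to its left, z up, the work surface at z = 0. Lengths are in m, angles in rad, forces in N, time in s.
With the tool pointing down it reaches from about 0.4 to 0.85 m from the base axis. Payload 4.5 kg.
Tool frame: the origin (TCP) lies between the finger pads; the fingertips stand 19 mm ahead of it and the grasp point (between the pads) is the TCP; y points along the fingers, z is the direction in which the jaws open and shut, and the axes are right-handed (so a half turn about y gives the same grasp; the last joint's range is limited). The gripper opens to 88 mm and grips with 3 to 60 N. Pads are 18 mm wide; open, the fingers measure 123 mm over their backs; the gripper's body (75 mm by 187 mm) begins 45 mm behind the grasp point.
Start: joints at [1.19, 0.689, -0.195, 1.565, 0.157, 0.902, -0.215], TCP at [0.252, -0.572, 0.258] pointing down, gripper open.
Joint ranges: [-3.01, 3.01], [-0.46, 2.08], [-1.47, 1.51], [0.13, 2.56], [-1, 4.14], [0.04, 2.09], [-2.66, 2.66]. Speed limits (rad/s): [2.57, 2.57, 3.14, 3.14, 3.14, 3.14, 3.14].

INTERFACE

Orientations are given as a unit quaternion [w, x, y, z].
In Python, from station import bot gives the robot as it stands. Calls block until the motion is done:
- bot.reach(position, orientation): joint-space move of the TCP to a pose.
- bot.line_to(position, attitude=None, velocity=0.15): straight line of the TCP; attitude=None keeps the orientation; velocity is the mean speed in m/s.
- bot.movej(angles): joint-space move.
- bot.command_gripper(opening): finger opening in m; the grip force is fixed at half the most; returns when the fingers have stopped.
- bot.dwell(seconds).
- bot.solve_ik(position, orientation): joint angles nearest the present ones, or None.
- bot.camera(name): name is "side" or "top"; returns the picture (420x560x3 uint8, red, green, blue); there is no depth.
- bot.camera_params(name): a dict with "fx", "fy", "cx", "cy" (pixels), "R" (3x3) and "t" (3): a world point X has camera coordinates R X + t. Camera axes: x right, y down, z forward; pixel columns grow to the right and rows downward; lengths in m; the calibration is good to about 2 mm. A picture is of the moment at which its call begins. camera_params takes no time and is no camera call.
A pose or a line that the arm cannot do raises bot.PlanningError and nothing moves.
- bot.hand_in(): hands the job in, once; it reports no verdict.
Readings, each from a call of its own:
- bot.current_t(): time.
- bot.current_joint_pos(): joint angles.
- bot.current_qd(): joint speeds.
- bot.current_tau(): joint torques, N m.
- bot.current_ee_pos(): TCP position.
- bot.current_tool_rot(): TCP orientation.
- bot.current_wrist_force(): force on the tool from outside, world axes, zero at the start.
- bot.current_moment(): the same for the moment, N m.
- bot.current_gripper_width(): finger opening in m.
Only numpy, scipy, OpenCV 4.12 (cv2) and the standard library are available. Lean on these libraries where they do the work, as an engineer would, in place of code of your own. Each camera call takes 0.05 s, during which the arm holds its last target. There are 200 camera calls.

TASK

Take the long locking pin out of the two-bay rack (leave the short one where it is) and lay it across the pair of V-blocks, letting go of it there so that you can change your grip. Then take it by its knob and push it through both ears of the white bracket, tip first, starting from the ear on the rack's side, until the knob's shoulder is fully home against the ear, and let go.

Things in the scene. Friction and masses are not known exactly. Their poses are not given: they have to be found in the camera images.
- pin_center (a point): Long locking pin, 180 mm overall, about 0.26 kg: round steel shank 16 mm thick, 130 mm long, its last 10 mm tapering to a 10 mm tip; dark round knob 28 mm thick, 50 mm long. Point on the axis half-way along. y axis along the pin to the tip (tip at +90 mm, shoulder where knob meets shank at -40 mm, balance near -4 mm). May be rolled about y by any angle.
- pin_knob (a point): Middle of the long pin's knob, on the pin's axis, 65 mm behind the pin's middle; y axis towards the tip.
- shortpin_center (a point): The short pin in the rack's other bay: like the long one but with a 70 mm shank, 120 mm overall. Point on its axis half-way along; y axis towards the tip.
- rack: Fixed grey rack, bays at x = -40 and +40 mm; the long pin is in either. Origin on the table; y axis along the pins to their tips, z up. Pins lie level, axes 50 mm above the table, knobs in close pockets (walls 66 mm high, no room for fingers). V-notch (arms to 63 mm high) under each shank at y = 10 mm; from y = 25 mm on the long pin's shank is free to grip. Pins lift straight out.
- vrest_seat (a point): Fixed pair of dark steel V-blocks, base 70 x 75 mm. Point 50 mm above the table, midway between the Vs, where the axis of a 16 mm shank lying in them rests; y axis along the lying pin, z up. 90 degree Vs, 10 mm thick, at y = -22 and +22 mm, 48 mm wide at the top, arms to 13 mm above the point. With the long pin's middle here the knob and 60 mm of shank overhang.
- bracket_mouth (a point): Fixed white bracket: two upright ears 60 mm wide, 84 mm high, with 22 mm holes on one level axis 60 mm above the table. Point: centre of the hole in the near ear's outer face; y axis along the holes in the direction of insertion, z up. Near ear y = 0 to 10 mm, far ear 80 to 90 mm, between them the stop arm's fixed eye (30 mm bore). Pin fully home: its middle at y = 40 mm.
Mind the look-alikes: they are no part of the job. What is shaped like the part that bears pin_center but blue is not meant. Of the things shaped like the part that bears vrest_seat, the dark steel one is meant.

How it is judged:
On the way:
1. the long pin lies level in both V-blocks, let go (x of pin_center in the frame of vrest_seat between -0.008 and 0.008 m and y of pin_center in the frame of vrest_seat between -0.06 and 0.06 m and z of pin_center in the frame of vrest_seat between -0.006 and 0.006 m and angle between the y axis of pin_center and the y axis of vrest_seat, either way round below 0.1 rad and contact force between the fingers and pin below 0.2 N), for 0.2 s.
At the end, for the whole second after the job is handed in: The long pin lies through both ears of the bracket, tip at the far side, its shoulder within 6 mm of the near ear's face, its axis within 0.12 rad of the holes' axis, at rest and let go (x of pin_center in the frame of bracket_mouth between -0.007 and 0.007 m and z of pin_center in the frame of bracket_mouth between -0.009 and 0.007 m and y of pin_center in the frame of bracket_mouth between 0.034 and 0.05 m and angle between the y axis of pin_center and the y axis of bracket_mouth, either way round below 0.12 rad and linear speed of pin below 0.02 m/s); the robot touches nothing.
It fails at once if the short pin is moved more than 30 mm (distance of shortpin_center from where it was at the start of the episode above 0.03 m).
It also fails if it takes over 67 s, if anything falls off the work surface, if the arm or the gripper's body presses on something with over 40 N, if the wrist force passes 120 N, or if a joint passes its speed limit or range.

## Working session

There is one attempt and no reset: what is moved stays moved. The work goes in short steps, each a Python script; the robot and the scene stay as the last script left them, time stands still between calls to the robot, and variables do not carry over. Pictures are saved under pics/ and viewed, about 8 in all and at most 12, crops included, and the job is handed in when it is done.

```bash
mkdir -p pics; ls; python3 - <<'E'
from station import bot
import cv2,numpy as np
for n in ("top","side"):
    im=bot.camera(n); cv2.imwrite(f"pics/{n}0.png",im[:,:,::-1])
    p=bot.camera_params(n); print(n,{k:np.round(v,4).tolist() for k,v in p.items()})
print(bot.current_t(),bot.current_tool_rot(),bot.current_ee_pos())
E
```

```text
pics
top {'fx': 392.9556, 'fy': 392.9556, 'cx': 271.2685, 'cy': 210.7813, 'R': [[0.0199, -0.9997, -0.0137], [-0.9969, -0.0188, -0.076], [0.0757, 0.0151, -0.997]], 't': [-0.0475, 0.4875, 0.8218]}
side {'fx': 519.6199, 'fy': 519.6199, 'cx': 281.1867, 'cy': 203.9336, 'R': [[-0.912, -0.4099, -0.0147], [-0.3032, 0.6979, -0.6488], [0.2762, -0.5873, -0.7608]], 't': [0.4228, 0.2268, 1.0743]}
0.1 [ 0.14547795 -0.14579666  0.69248583 -0.69140645] [ 0.25163485 -0.57154177  0.25701295]
```

View pics/top0.png

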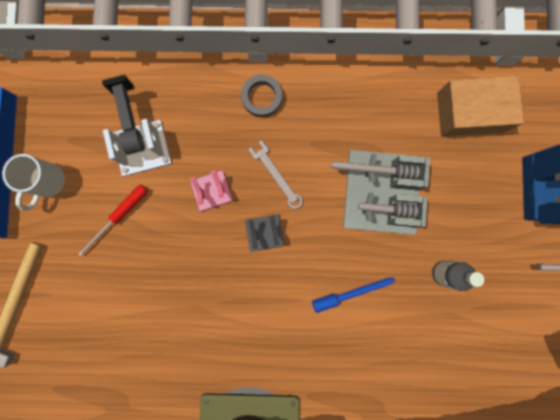

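View pics/side0.png

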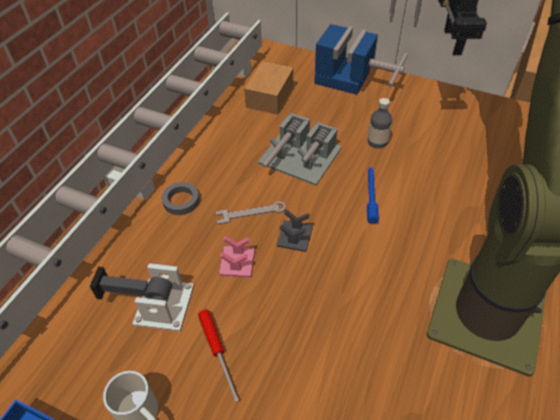

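Candidates in the top view are:
- **Long pin:** the far rack bay at (375,169). The short pin is at (395,209), and the blue look-alike on the table is at (353,295).
- **V-blocks:** the dark steel pair at (265,232). The pink pair is at (211,190).
- **Bracket:** the white one at (138,145).

I choose the long grey pin, the dark V-blocks and the white bracket. One close crop will check this.

```bash
python3 - <<'E'
import cv2,numpy as np
t=cv2.imread("pics/top0.png"); s=cv2.imread("pics/side0.png")
def c(im,x,y,w,h,f):
    return cv2.resize(im[y:y+h,x:x+w],None,fx=f,fy=f,interpolation=cv2.INTER_CUBIC)
a=c(t,325,145,110,95,4)   # 440x380
b=c(t,100,70,80,110,3.4545) # 276x380
d=c(t,235,205,60,55,4) #240x220
e=c(s,120,250,80,80,2.75) # 220
f=c(s,265,195,60,60,3.6667)
top=np.hstack([a,b]); bot=np.hstack([d,e,f]); W=max(top.shape[1],bot.shape[1])
top=cv2.copyMakeBorder(top,0,0,0,W-top.shape[1],0); bot=cv2.copyMakeBorder(bot,0,0,0,W-bot.shape[1],0)
o=np.vstack([top,bot]);print(o.shape, a.shape,b.shape,d.shape,e.shape,f.shape);cv2.imwrite("pics/crop1.png",o)
E
```

```text
(600, 716, 3) (380, 440, 3) (380, 276, 3) (220, 240, 3) (220, 220, 3) (220, 220, 3)
```

View pics/crop1.png

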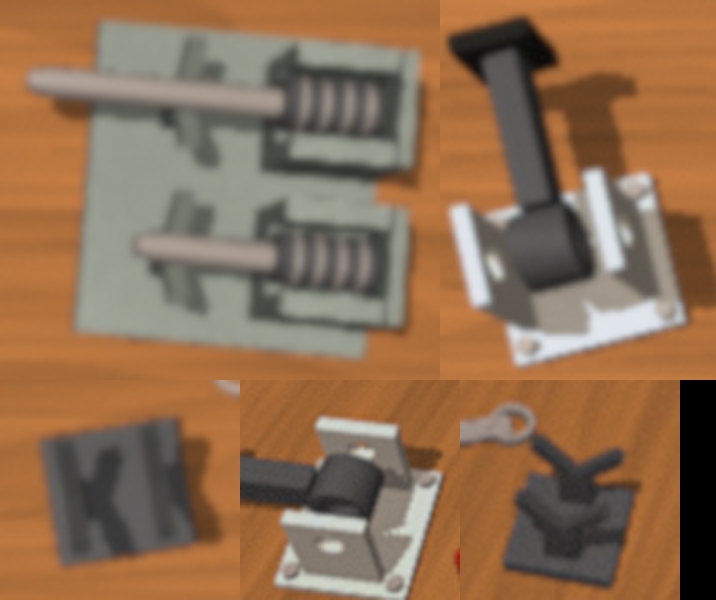

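The crop shows the following:
- **Long pin:** it's in the upper bay, with its tip at top-px (332,165), its shoulder at (396,170), and the tip pointing left. The short pin is below it.
- **V-blocks:** the dark pair has 2 Vs.
- **Bracket:** the right ear is the near one (rack side) and the arm goes up the image.

Next I turn these into positions.

```bash
cat > h.py <<'E'
from station import bot
import cv2,numpy as np
from scipy.spatial.transform import Rotation as Ro
P={n:bot.camera_params(n) for n in("top","side")}
def ray(n,uv):
    p=P[n];R=np.array(p["R"]);t=np.array(p["t"])
    return -R.T@t, R.T@np.array([(uv[0]-p["cx"])/p["fx"],(uv[1]-p["cy"])/p["fy"],1])
def onz(n,uv,z):
    c,d=ray(n,uv); return c+d*(z-c[2])/d[2]
def tri(a,b):
    (c1,d1),(c2,d2)=ray("top",a),ray("side",b)
    s=np.linalg.lstsq(np.c_[d1,-d2],c2-c1,rcond=None)[0]
    p,q=c1+s[0]*d1,c2+s[1]*d2; return (p+q)/2,np.linalg.norm(p-q)
def proj(n,X):
    p=P[n];c=np.array(p["R"])@X+np.array(p["t"]); return np.array([p["fx"]*c[0]/c[2]+p["cx"],p["fy"]*c[1]/c[2]+p["cy"]])
def quat(pin_dir,flip=1,pitch=0.):
    # tool y down, jaws (z) across the pin
    d=np.array([pin_dir[0],pin_dir[1],0.]);d/=np.linalg.norm(d)
    y=np.array([0,0,-1.]);z=flip*np.cross(d,[0,0,1.]);x=np.cross(y,z)
    R=Ro.from_rotvec(pitch*np.cross(d,[0,0,1.]))*Ro.from_matrix(np.c_[x,y,z])  # pitch>0 lifts the tip
    q=R.as_quat();return [float(v) for v in (q[3],q[0],q[1],q[2])]
E
python3 - <<'E'
from h import *
np.set_printoptions(precision=4,suppress=True)
k=lambda p,ox,oy,f,x0,y0:((p[0]-ox+.5)/f-.5+x0,(p[1]-oy+.5)/f-.5+y0)
T=lambda x,y:k((x,y),0,0,4,325,145)
B=lambda x,y:k((x,y),440,0,3.4545,100,70)
V=lambda x,y:k((x,y),0,380,4,235,205)
E_=lambda x,y:k((x,y),240,380,2.75,120,250)
F=lambda x,y:k((x,y),460,380,3.6667,265,195)
tip=onz("top",T(27,80),.05);sh=onz("top",T(285,100),.05);print("pin tip",tip,"sh",sh,np.linalg.norm(tip-sh)); 
d=(tip-sh)/np.linalg.norm(tip-sh);print("dir",d,"mid",tip-.09*d)
ne=[onz("top",B(*p),.084) for p in((605,168),(624,265))];fe=[onz("top",B(*p),.084) for p in((450,208),(472,306))]
n=(ne[0]+ne[1])/2;f=(fe[0]+fe[1])/2
print("near",n,np.linalg.norm(ne[0]-ne[1]),"far",f,np.linalg.norm(fe[0]-fe[1]),"dist",np.linalg.norm(n-f),"dir",(f-n)/np.linalg.norm(f-n),"perp ears",(ne[0]-ne[1])/.06,(fe[0]-fe[1])/.06)
# side view, ear tops: far ear outer top edge, near ear outer(back) top edge
s=[onz("side",E_(*p),.084) for p in((283,513),(381,528),(319,418),(404,428))];print("side ears",s)
c=[onz("top",V(*p),.006) for p in((42,440),(178,420),(195,540),(62,565))];print("vplate",c[0],c[1],c[2],c[3],"ctr",sum(c)/4)
print("sides",[np.linalg.norm(c[i]-c[i-1]) for i in range(4)])
c=[onz("side",F(*p),.006) for p in((517,487),(632,492),(612,583),(506,566))];print("side vplate ctr",sum(c)/4)
E
```

```text
pin tip [ 0.5841 -0.1611  0.05  ] sh [ 0.5759 -0.294   0.05  ] 0.13319166078875574
dir [0.0613 0.9981 0.    ] mid [ 0.5786 -0.2509  0.05  ]
near [0.6369 0.2074 0.084 ] 0.05883094468709003 far [0.6115 0.2959 0.084 ] 0.05975946900601323 dist 0.09211809717930676 dir [-0.2756  0.9613  0.    ] perp ears [0.954  0.2265 0.    ] [0.9602 0.2646 0.    ]
side ears [array([0.6418, 0.2951, 0.084 ]), array([0.5714, 0.2774, 0.084 ]), array([0.6637, 0.2166, 0.084 ]), array([0.6007, 0.1987, 0.084 ])]
vplate [0.469  0.0184 0.006 ] [ 0.4812 -0.0551  0.006 ] [ 0.4166 -0.0654  0.006 ] [0.4018 0.0059 0.006 ] ctr [ 0.4422 -0.024   0.006 ]
sides [np.float64(0.06830761685687381), np.float64(0.07447726801875015), np.float64(0.06539665370974827), np.float64(0.07287090201489761)]
side vplate ctr [ 0.4413 -0.0216  0.006 ]
```

```bash
cat >> h.py <<'E'
dp=np.array([.0613,.998,0]); mid=np.array([.5786,-.2509,.05])
dv=np.array([-.183,.983,0]); seat=np.array([.4419,-.023,.05])
db=np.array([-.262,.965,0]); mouth=np.array([.636,.2075,.06])
E
python3 - <<'E'
from h import *
np.set_printoptions(precision=3,suppress=True)
up=np.array([0,0,.12])
for fl in(1,-1):
    for nm,p,d in(("rack",mid+.045*dp,dp),("rackup",mid+.045*dp+up,dp),("v",seat+.045*dv,dv),("vknob",seat-.06*dv,dv),("vkup",seat-.06*dv+up,dv),("pre",mouth-.17*db,db),("home",mouth-.02*db,db)):
        print(fl,nm,bot.solve_ik(p.tolist(),quat(d,fl)))
E
```

```text
1 rack [ 0.4    0.973 -0.242  1.713  0.42   0.507 -0.172]
1 rackup [ 0.471  0.805 -0.371  1.665  0.396  0.747 -0.151]
1 v [ 0.513  1.241 -1.258  2.236  1.488  1.127 -1.467]
1 vknob [ 0.115  0.889 -0.058  2.192  0.633  0.077 -0.369]
1 vkup [ 0.324  0.657 -0.388  2.128  0.554  0.454 -0.312]
1 pre [ 0.087  1.042 -0.439  1.487  0.574  0.742 -0.324]
1 home [-0.183  1.013 -0.333  1.538  0.464  0.669 -0.473]
-1 rack [ 0.073  1.007  0.356  1.731 -0.633  0.521 -2.367]
-1 rackup [ 0.027  0.835  0.443  1.69  -0.496  0.731 -2.484]
-1 v [-0.033  0.889 -0.197  2.263  1.579  0.153  1.588]
-1 vknob [ 0.045  0.894  0.055  2.194 -0.673  0.069 -2.206]
-1 vkup [-0.118  0.666  0.317  2.151 -0.521  0.398 -2.336]
-1 pre [-0.342  1.063  0.431  1.514 -0.603  0.7   -2.514]
-1 home [-0.616  1.074  0.532  1.565 -0.747  0.715 -2.609]
```

```bash
python3 - <<'E'
from h import *
np.set_printoptions(precision=4,suppress=True)
g=mid+.045*dp; q=quat(dp)
bot.command_gripper(.05)
bot.reach((g+[0,0,.10]).tolist(),q)
bot.line_to(g.tolist(),q,.12)
print("f",bot.current_wrist_force(),bot.current_ee_pos(),bot.current_t())
bot.command_gripper(0.0); print("w",bot.current_gripper_width(),bot.current_wrist_force())
bot.line_to((g+[0,0,.11]).tolist(),q,.1)
print(bot.current_gripper_width(),bot.current_wrist_force(),bot.current_moment(),bot.current_t())
t=bot.camera("top")[:,:,::-1];s=bot.camera("side")[:,:,::-1]
a=cv2.resize(t[130:250,310:450],(420,360));b=cv2.resize(s[60:200,220:370],(386,360))
cv2.imwrite("pics/lift.png",np.hstack([a,b])[:,:800])
E
```

```text
f [ 0.3473  0.014  -1.1186] [ 0.5819 -0.2062  0.0507] 3.625
w 0.01473216352299005 [-0.5585  0.5285  2.2116]
0.014761189794982053 [-0.0834 -0.1563 -3.4482] [ 0.0951 -0.0834  0.0269] 5.5
```

View pics/lift.png

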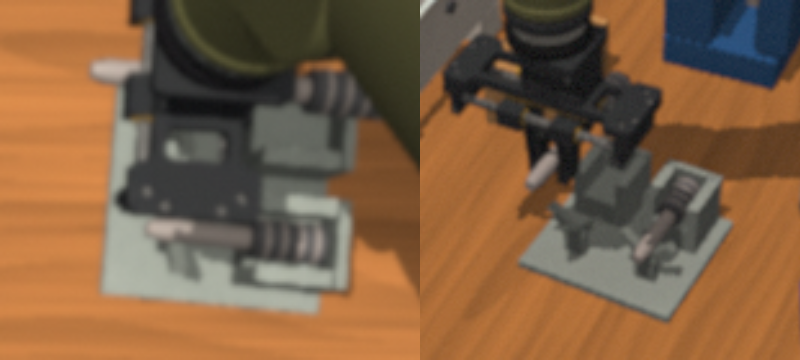

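The long pin is held and lifted clear, and the short pin is undisturbed. The tip is at top-px (341,153) and side-px (262,132). I triangulate the tip to see how far the pin droops.

```bash
python3 - <<'E'
from h import *
np.set_printoptions(precision=4,suppress=True)
g=mid+.045*dp+[0,0,.11]
print(tri((341,153.3),(262.5,132)),"level tip",g+.045*dp, proj("top",g+.045*dp),proj("side",g+.045*dp))
for a in (0,.15,.3,.45):
    dd=np.cos(a)*dp+[0,0,np.sin(a)]; print(a,[ (proj(n,g+.045*dd),proj(n,g-.085*dd)) for n in("top","side")])
q=quat(dv); up=np.array([0,0,.06])
p=seat+.045*dv+[0,0,.09]
bot.reach(p.tolist(),q); print(bot.current_t(),bot.current_ee_pos(),bot.current_joint_pos())
t=bot.camera("top")[:,:,::-1];s=bot.camera("side")[:,:,::-1]
a=cv2.resize(t[165:285,190:330],(420,360));b=cv2.resize(s[120:260,210:360],(386,360))
cv2.imwrite("pics/v1.png",np.hstack([a,b])[:,:800])
E
```

```text
(array([ 0.5827, -0.1633,  0.1599]), np.float64(0.0010754209645324005)) level tip [ 0.5841 -0.1611  0.16  ] [339.884  152.7542] [261.3024 132.3335]
0 [(array([339.884 , 152.7542]), array([412.6963, 158.3563])), (array([261.3024, 132.3335]), array([286.9397, 100.7556]))]
0.15 [(array([340.7766, 151.9302]), array([409.7571, 159.7765])), (array([261.2814, 130.0148]), array([286.7955, 105.0601]))]
0.3 [(array([342.2407, 151.1534]), array([405.9474, 161.0371])), (array([261.4739, 127.4699]), array([286.3063, 109.648 ]))]
0.45 [(array([344.2582, 150.4436]), array([401.3883, 162.1204])), (array([261.8772, 124.7584]), array([285.4874, 114.4263]))]
6.6583 [0.4352 0.0205 0.1401] [-0.0158  0.6867 -0.2179  2.2268  0.5334  0.2744 -0.5197]
```

View pics/v1.png

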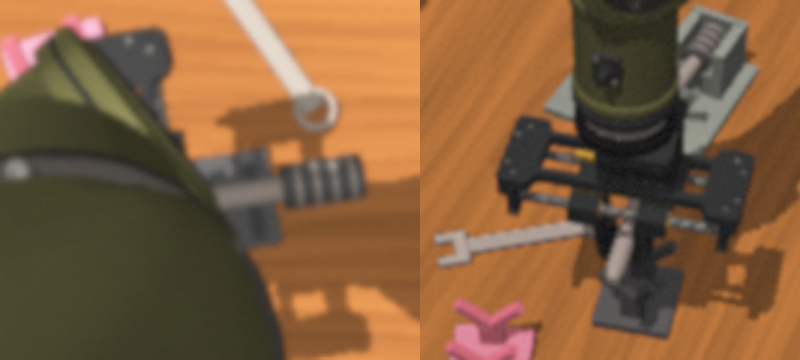

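The pin is level above the dark V-blocks, with its shoulder at top-px (285,227) and knob end at (311,223). I lower it and release.

```bash
python3 - <<'E'
from h import *
np.set_printoptions(precision=4,suppress=True)
q=quat(dv); p=seat+.045*dv
print(proj("top",p+[0,0,.09]-.085*dv),proj("top",p+[0,0,.09]-.135*dv))
bot.line_to((p+[0,0,.006]).tolist(),q,.12); print(bot.current_wrist_force(),bot.current_t())
for z in(.004,.002,.0):
    bot.line_to((p+[0,0,z]).tolist(),q,.05); f=bot.current_wrist_force(); print(z,f)
    if f[2]>4: break
bot.command_gripper(.045); print(bot.current_gripper_width(),bot.current_wrist_force())
bot.dwell(.3)
bot.line_to((p+[0,0,.13]).tolist(),q,.2)
# go over the knob, staying high
bot.reach((seat-.16*dv+[0,0,.16]).tolist(),q); print(bot.current_t())
t=bot.camera("top")[:,:,::-1];s=bot.camera("side")[:,:,::-1]
a=cv2.resize(t[165:285,190:330],(420,360));b=cv2.resize(s[150:290,210:360],(386,360))
cv2.imwrite("pics/v2.png",np.hstack([a,b])[:,:800])
E
```

```text
[283.2493 227.3566] [310.3438 222.8535]Traceback (most recent call last):
  File "<stdin>", line 5, in <module>
station.PlanningError: the arm cannot follow that straight line within its joint ranges
```

```bash
cat >> h.py <<'E'
def qt(d,tilt,pitch=0.):
    w,x,y,z=quat(d,1,pitch); r=Ro.from_rotvec(tilt*np.array(d)/np.linalg.norm(d))*Ro.from_quat([x,y,z,w]); q=r.as_quat()
    return [float(v) for v in (q[3],q[0],q[1],q[2])]
E
python3 - <<'E'
from h import *
np.set_printoptions(precision=3,suppress=True)
for t in(-.3,-.15,0,.15,.3):
    for o in(.045,-.06):
        for z in (0,.05,.1): print(t,o,z,bot.solve_ik((seat+o*dv+[0,0,z]).tolist(),qt(dv,t)))
E
```

```text
-0.3 0.045 0 [ 0.498  1.281 -1.256  2.503  1.956  1.235 -1.905]
-0.3 0.045 0.05 [ 0.506  1.113 -1.254  2.493  1.855  1.091 -1.881]
-0.3 0.045 0.1 [ 0.532  0.948 -1.252  2.462  1.729  0.943 -1.794]
-0.3 -0.06 0 [ 0.804  1.275 -1.255  2.404  1.928  1.105 -1.519]
-0.3 -0.06 0.05 [ 0.809  1.12  -1.253  2.396  1.817  0.981 -1.489]
-0.3 -0.06 0.1 [ 0.829  0.968 -1.252  2.369  1.675  0.858 -1.399]
-0.15 0.045 0 [ 0.513  1.244 -1.256  2.369  1.721  1.134 -1.687]
-0.15 0.045 0.05 [ 0.521  1.094 -1.255  2.357  1.595  1.025 -1.623]
-0.15 0.045 0.1 [ 0.07   0.66  -0.35   2.35   1.533  0.213 -1.526]
-0.15 -0.06 0 [ 0.776  1.247 -1.256  2.284  1.679  1.086 -1.333]
-0.15 -0.06 0.05 [ 0.702  0.989 -1.042  2.277  1.569  0.775 -1.288]
-0.15 -0.06 0.1 [ 0.207  0.661 -0.156  2.274  0.682  0.087 -0.402]
0 0.045 0 [ 0.435  1.117 -1.044  2.239  1.489  0.894 -1.467]
0 0.045 0.05 [-0.085  0.772 -0.113  2.254  0.589  0.142 -0.567]
0 0.045 0.1 [ 0.     0.666 -0.245  2.222  0.519  0.307 -0.509]
0 -0.06 0 [ 0.121  0.889 -0.069  2.192  0.707  0.082 -0.443]
0 -0.06 0.05 [ 0.201  0.784 -0.197  2.176  0.632  0.236 -
[... 151 characters left out ...]
 0.017  0.806 -0.285  2.118  0.492  0.438 -0.481]
0.15 0.045 0.1 [ 0.079  0.716 -0.381  2.09   0.452  0.573 -0.455]
0.15 -0.06 0 [ 0.196  0.912 -0.233  2.06   0.592  0.395 -0.349]
0.15 -0.06 0.05 [ 0.251  0.822 -0.322  2.048  0.554  0.517 -0.319]
0.15 -0.06 0.1 [ 0.315  0.741 -0.424  2.021  0.52   0.648 -0.296]
0.3 0.045 0 [ 0.03   0.948 -0.317  1.995  0.469  0.584 -0.454]
0.3 0.045 0.05 [ 0.076  0.863 -0.395  1.987  0.45   0.695 -0.449]
0.3 0.045 0.1 [ 0.131  0.786 -0.486  1.964  0.431  0.816 -0.448]
0.3 -0.06 0 [ 0.232  0.96  -0.333  1.93   0.544  0.662 -0.316]
0.3 -0.06 0.05 [ 0.283  0.881 -0.42   1.921  0.531  0.773 -0.314]
0.3 -0.06 0.1 [ 0.34   0.811 -0.518  1.898  0.516  0.894 -0.312]
```

```bash
python3 - <<'E'
from h import *
np.set_printoptions(precision=4,suppress=True)
q=qt(dv,.15); p=seat+.045*dv
bot.reach((p+[0,0,.06]).tolist(),q)
bot.line_to((p+[0,0,.006]).tolist(),q,.12); print(bot.current_wrist_force(),bot.current_t())
for z in(.004,.002,.0,-.001):
    bot.line_to((p+[0,0,z]).tolist(),q,.05); f=bot.current_wrist_force(); print(z,f)
    if f[2]>3: break
bot.command_gripper(.045); print(bot.current_gripper_width(),bot.current_wrist_force())
bot.dwell(.3)
bot.line_to((p+[0,0,.13]).tolist(),q,.2)
bot.reach((seat-.19*dv+[0,0,.16]).tolist(),q); print(bot.current_t())
t=bot.camera("top")[:,:,::-1];s=bot.camera("side")[:,:,::-1]
a=cv2.resize(t[165:285,190:330],(420,360));b=cv2.resize(s[150:290,210:360],(386,360))
cv2.imwrite("pics/v2.png",np.hstack([a,b])[:,:800])
E
```

```text
[ 1.209  -0.9417 -0.1311] 7.6583
0.004 [1.4579 0.5296 1.7571]
0.002 [1.852  1.0829 1.5306]
0.0 [1.6181 1.011  2.6301]
-0.001 [1.1154 1.8208 5.9738]
0.044837233496091346 [-0.7065  0.4342 -0.5237]
11.3167
```

View pics/v2.png

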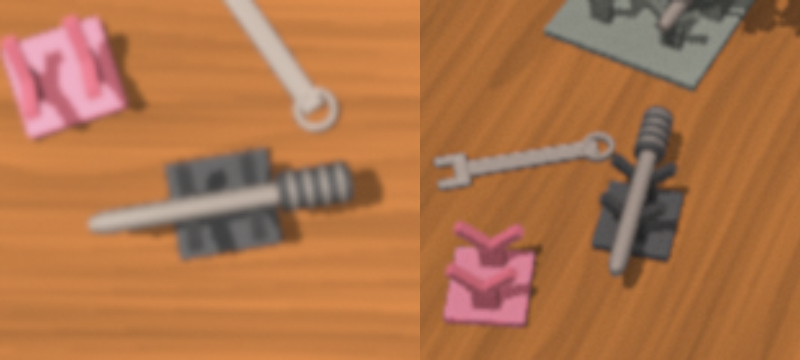

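The pin lies in both Vs, released, with its tip at (219.7,239.3), shoulder at (283.8,229.2) and knob end at (306.5,225.5). I now grip the knob near its front, lift, carry it to the near ear and look.

```bash
python3 - <<'E'
from h import *
np.set_printoptions(precision=4,suppress=True)
tip=onz("top",(219.7,239.3),.05);sh=onz("top",(283.8,229.2),.05);ke=onz("top",(306.5,225.5),.05)
d=(tip-ke)/np.linalg.norm(tip-ke);c=(tip-.09*d+ke+.09*d+sh+.04*d)/3
print("len",np.linalg.norm(tip-ke),np.linalg.norm(tip-sh),"dir",d,"mid",c,"rel seat",c-seat)
g=c-.056*d; q=qt(d,.15)
bot.command_gripper(.06)
bot.reach((g+[0,0,.08]).tolist(),q); bot.line_to((g+[0,0,-.001]).tolist(),q,.12)
print("f",bot.current_wrist_force())
bot.command_gripper(0.); print("w",bot.current_gripper_width(),bot.current_wrist_force())
bot.line_to((g+[0,0,.08]).tolist(),q,.1)
print(bot.current_gripper_width(),bot.current_wrist_force())
pre=mouth-.176*db
bot.reach((pre+[0,0,.07]).tolist(),qt(db,0.))
bot.line_to((pre+[0,0,.03]).tolist(),None,.12); print(bot.current_t(),bot.current_ee_pos(),bot.current_joint_pos())
t=bot.camera("top")[:,:,::-1];s=bot.camera("side")[:,:,::-1]
cv2.imwrite("pics/t3.png",t);cv2.imwrite("pics/s3.png",s)
a=cv2.resize(t[70:210,90:230],(420,420),interpolation=cv2.INTER_CUBIC);b=cv2.resize(s[220:360,120:245],(375,420),interpolation=cv2.INTER_CUBIC)
cv2.imwrite("pics/b1.png",np.hstack([a,b]))
tp=pre+[0,0,.03]+.146*db; print("level tip",tp,proj("top",tp),proj("side",tp))
E
```

```text
len 0.18007036181531083 0.13296090860058032 dir [-0.1761  0.9844  0.    ] mid [ 0.4413 -0.0236  0.05  ] rel seat [-0.0006 -0.0006  0.    ]
f [-0.4205 -0.6436  1.0473]
w 0.026771699492660152 [ 1.6999 -0.5444  1.0521]
0.02637190865679538 [ 0.2684  0.6364 -1.8797]
16.3833 [0.6817 0.0372 0.0897] [ 0.0815  0.9962 -0.4085  1.479   0.4987  0.7719 -0.2574]
level tip [0.6439 0.1785 0.09  ] [163.7288 128.2403] [166.111  251.0519]
```

View pics/b1.png

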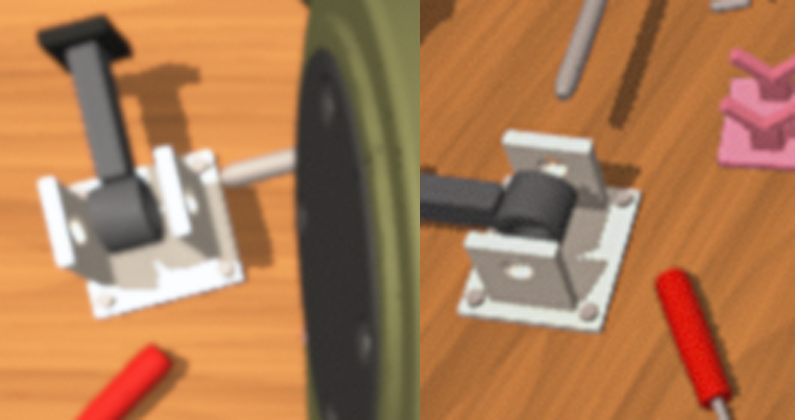

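The pin is level: its tip is within 1 px of the prediction in both views. Holes are visible at top-px (153,137) in the near ear's outer face and side-px (153,310) in the far ear's outer face. I zoom in once to fix the hole axis.

```bash
python3 - <<'E'
from h import *
t=cv2.imread("pics/t3.png");s=cv2.imread("pics/s3.png")
a=cv2.resize(t[112:164,98:178],(800,520),interpolation=cv2.INTER_CUBIC)[:, :]
a=cv2.resize(t[112:164,100:150+25],(400,277),interpolation=cv2.INTER_CUBIC)
a=cv2.resize(t[115:165,100:175],(600,400),interpolation=cv2.INTER_CUBIC)
b=cv2.resize(s[258:328,130:185],(440,560),interpolation=cv2.INTER_CUBIC)
a=cv2.resize(t[115:170,132:172],(320,440),interpolation=cv2.INTER_CUBIC); a=cv2.copyMakeBorder(a,0,120,0,0,0)
cv2.imwrite("pics/z.png",np.hstack([a,b]))
np.set_printoptions(precision=4,suppress=True)
print(onz("top",(153,137.3),.06),onz("top",(116,147),.06),onz("side",(152.7,310),.06),"pred far outer",mouth+.09*db)
for y,z in((0,.06),(0,.084)): print(proj("top",mouth+y*db+[0,0,z-.06]))
print(proj("side",mouth+.09*db))
E
```

```text
[0.633 0.209 0.06 ] [0.6114 0.285  0.06  ] [0.6079 0.2943 0.06  ] pred far outer [0.6124 0.2944 0.06  ]
[153.8025 135.8849]
[150.0785 132.7064]
[150.7609 309.2051]
```

View pics/z.png

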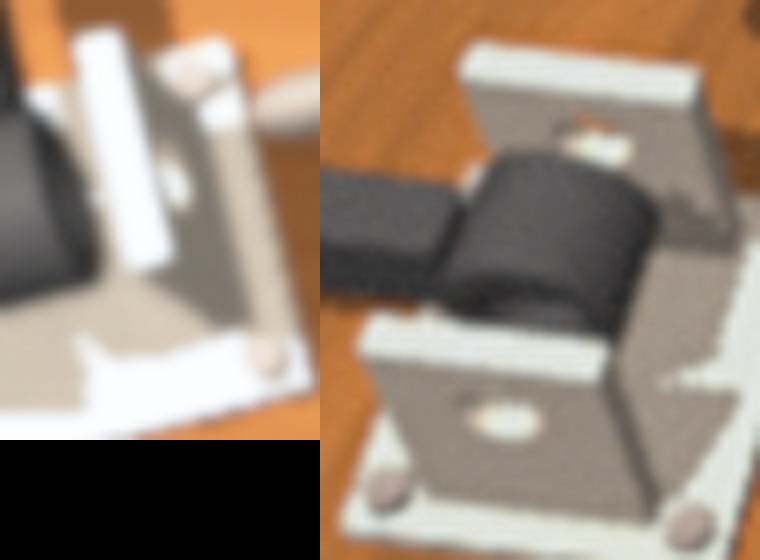

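Holes from the two views agree within about 3 mm. After correcting for the pin-tip bias, the mouth is at about (0.6345, 0.208, 0.06) and the direction is (-0.272, 0.962). I insert with force checks.

```bash
sed -i 's/^db=.*/db=np.array([-.272,.9623,0]); mouth=np.array([.6345,.208,.06])/' h.py
cat > ins.py <<'E'
from h import *
np.set_printoptions(precision=4,suppress=True)
lat=np.array([db[1],-db[0],0])
def adv(a,b,step,lim=12,off=np.zeros(3),vel=.05):
    q=quat(db)
    for s in np.arange(a,b+1e-6,step):
        bot.line_to((mouth+s*db+off).tolist(),q,vel); f=np.array(bot.current_wrist_force())
        F=(f@db,f@lat,f[2]); print("s %.3f along %.1f lat %.1f z %.1f w %.4f t %.1f"%(s,*F,bot.current_gripper_width(),bot.current_t()))
        if F[0]<-lim or abs(F[1])>lim+5 or abs(F[2])>lim+5: return s,False
    return s,True
E
python3 - <<'E'
from ins import *
bot.line_to((mouth-.176*db).tolist(),quat(db),.08)
print(adv(-.166,-.116,.01))
E
```

```text
s -0.166 along -0.3 lat -0.3 z -2.1 w 0.0262 t 17.4
s -0.156 along -0.6 lat -1.0 z -2.5 w 0.0266 t 17.7
s -0.146 along 0.5 lat -0.3 z -2.4 w 0.0265 t 18.1
s -0.136 along 0.0 lat -0.3 z -3.0 w 0.0263 t 18.4
s -0.126 along -0.8 lat 0.5 z -2.8 w 0.0266 t 18.8
s -0.116 along -0.4 lat -0.2 z -2.1 w 0.0263 t 19.1
(np.float64(-0.11599999999999996), True)
```

The tip is through the near ear with no contact force. I continue.

```bash
python3 - <<'E'
from ins import *
r=adv(-.106,-.026,.01); print(r)
if r[1]: print(adv(-.022,-.012,.002,lim=8,vel=.03))
print(bot.current_ee_pos())
t=bot.camera("top")[:,:,::-1];s=bot.camera("side")[:,:,::-1]
a=cv2.resize(t[90:190,90:190],(400,400),interpolation=cv2.INTER_CUBIC);b=cv2.resize(s[240:340,110:210],(400,400),interpolation=cv2.INTER_CUBIC)
cv2.imwrite("pics/i1.png",np.hstack([a,b]))
E
```

```text
s -0.106 along -0.4 lat 0.2 z -1.3 w 0.0264 t 19.5
s -0.096 along -0.0 lat -0.4 z -2.4 w 0.0268 t 19.8
s -0.086 along -0.4 lat 0.2 z -3.6 w 0.0264 t 20.2
s -0.076 along -0.3 lat 0.3 z -2.4 w 0.0265 t 20.5
s -0.066 along -0.3 lat -0.1 z -1.7 w 0.0264 t 20.9
s -0.056 along -0.1 lat 0.1 z -2.7 w 0.0267 t 21.2
s -0.046 along 0.5 lat -0.7 z -3.0 w 0.0267 t 21.6
s -0.036 along 0.1 lat 1.2 z -3.1 w 0.0263 t 21.9
s -0.026 along -0.1 lat -0.4 z -3.4 w 0.0264 t 22.3
(np.float64(-0.026000000000000037), True)
s -0.022 along 0.0 lat -0.2 z -2.8 w 0.0267 t 22.5
s -0.020 along 0.3 lat 0.5 z -2.5 w 0.0267 t 22.8
s -0.018 along 0.1 lat -0.3 z -2.7 w 0.0263 t 23.0
s -0.016 along -3.2 lat -0.0 z -3.0 w 0.0265 t 23.3
s -0.014 along -5.7 lat 0.8 z -2.8 w 0.0264 t 23.5
s -0.012 along -8.8 lat 1.4 z -3.1 w 0.0269 t 23.8
(np.float64(-0.01199999999999999), False)
[0.6391 0.1915 0.0598]
```

View pics/i1.png

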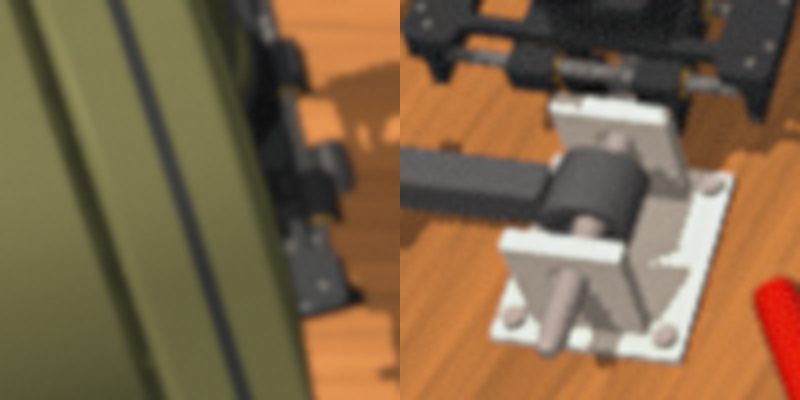

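The pin goes through both ears, with its tip out beyond the far ear at side crop (548,348). The shoulder contact built up at the predicted depth. I release, retreat and check.

```bash
python3 - <<'E'
from ins import *
bot.command_gripper(.06); bot.dwell(.2); print(bot.current_wrist_force())
p=np.array(bot.current_ee_pos())
bot.line_to((p+[0,0,.12]).tolist(),None,.15)
bot.reach([.50,-.12,.28],quat(dv)); print(bot.current_t(),bot.current_wrist_force())
t=bot.camera("top")[:,:,::-1];s=bot.camera("side")[:,:,::-1]
a=cv2.resize(t[90:190,90:190],(400,400),interpolation=cv2.INTER_CUBIC);b=cv2.resize(s[240:340,110:210],(400,400),interpolation=cv2.INTER_CUBIC)
cv2.imwrite("pics/i2.png",np.hstack([a,b]))
c=mouth+.04*db-[0,0,.003]
for nm,o in(("tip",.09),("sh",-.04),("end",-.09)): print(nm,proj("top",c+o*db),(proj("top",c+o*db)-90+.5)*4,proj("side",c+o*db),(proj("side",c+o*db)-[110,240]+.5)*4+[400,0])
E
```

```text
[1.1734 0.4216 0.6562]
27.0417 [0.7476 0.3391 0.4179]
tip [ 93.263  152.7597] [ 15.052  253.0388] [145.6799 328.8879] [544.7196 357.5517]
sh [153.9824 136.9748] [257.9296 189.8993] [165.2041 272.3014] [622.8165 131.2055]
end [177.305  130.9118] [351.2198 165.6472] [171.938  252.7849] [649.7519  53.1394]
```

View pics/i2.png

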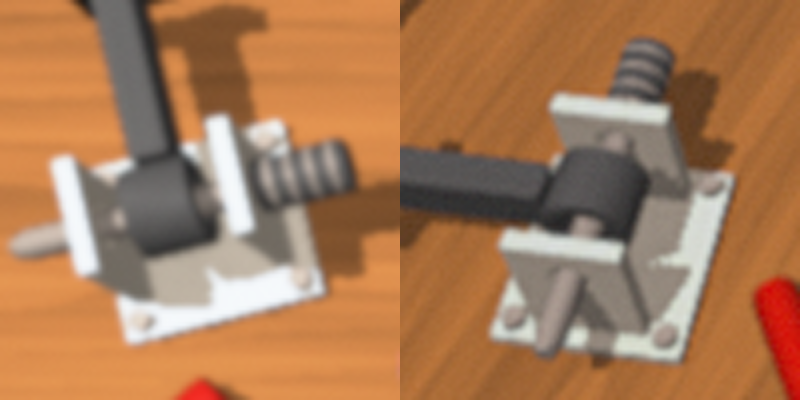

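The pin rests through both ears. Its tip is at crop (12,247) against a predicted (15,253), and its knob end is at (352,165) against (351,166). That puts the shoulder home, with the arm clear.

```bash
python3 -c "
from station import bot
bot.hand_in(); print(bot.current_t())"
```

```text
the job is handed in; nothing more can be done
the job is handed in; nothing more can be done
```

I took the long pin from the rack, laid it in the dark V-blocks and let go. I then gripped it by the knob, pushed it through both ears of the white bracket, released it and handed in at about 27 s. The hand-in gave no verdict.

**Last checks**
- **V-blocks:** with the fingers off it, the pin's middle measured within 1 mm of the seat estimate. The angle agreed to about 0.01 rad.
- **Insertion:** there was essentially no side or axial contact until the shoulder met the ear at the predicted depth, where the force rose to about 9 N.
- **Final picture:** the knob end was within 0.5 px of the predicted home position and the tip within about 2 px. The pin passes through both ears and the arm is clear.

**Disagreements and failures**
- **Camera estimates:** the two camera views and the ear edges disagreed by 2–5 mm on the bracket's sideways position. I settled it using the pin-tip offset.
- **Refused move:** one straight-line descent to the V-blocks was refused for joint range. I tilted the tool 0.15 rad about the pin and carried on.

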